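# Close the projector's filter hatch and tuck its tab under the lip

## Robot

A 7-joint arm with a two-finger parallel gripper is mounted at the origin on the work surface. World frame = base frame: x ahead of the robot, y to its left, z up, the work surface at z = 0. Lengths are in m, angles in rad, forces in N, time in s.
With the tool pointing down it reaches from about 0.4 to 0.875 m from the base axis. Payload 19.3 kg.
Tool frame: the origin (TCP) lies midway between the tips of the shut fingers; the grasp point (between the pads) lies 19 mm behind it; z points along the fingers, y is the line along which they close (so a half turn about z gives the same grasp; the last joint's range is limited). The gripper opens to 85 mm and grips with 20 to 120 N. Pads are 22 mm wide; open, the fingers measure 114 mm over their backs; the gripper's body (76 mm by 85 mm) begins 54 mm behind the grasp point. The pads swing forward as they close: fully open they stand 13 mm farther back than shut.
Start: joints at [1.176, 0.521, -0.036, 1.599, 0.021, 1.021, -0.113], TCP at [0.199, -0.592, 0.231] pointing down, gripper open.
Joint ranges: [-2.91, 2.91], [-0.3, 2.13], [-1.5, 1.42], [0.17, 2.43], [-1.26, 4.41], [0.16, 1.93], [-2.52, 2.52]. Speed limits (rad/s): [1.89, 1.89, 2.39, 2.39, 3.01, 3.01, 3.01].

## Interface

Orientations are given as [roll, pitch, yaw] about the fixed x, y, z axes, in that order (R = Rz(yaw) Ry(pitch) Rx(roll)).
In Python, from workcell import bot gives the robot as it stands.
- The arm moves only by the tool move_arm, never from a script. Its argument "series" is a list of rows, each a list of 3 entries, a list of its own where there are three numbers: the shift along the tool's x, y, z in cm, then the turn, a rotation vector about the tool's x, y, z in rad, then the opening in per cent of the stroke, from 0 (shut) to 100 (fully open). A call has 1 to 20 rows; each row is the pose to reach, as a shift and turn from the pose commanded when the call began, along the tool's axes at that moment; what a row does not reach only later rows make up. A row lasts 1/12 s, in which the tool goes at most 41.7 mm and 7.16 degrees, less where a joint would pass 70% of its speed; a pose out of reach is approached as far as the arm can. A call with a gripper value outside its range is refused whole. The fingers move at their own pace and stop on an object; "squeeze" is the grip in N (left out, the last holds). Time passes only in rows, so rows that repeat a pose let the fingers close. It gives the time, the measured TCP pose, the force, the opening and the grip force at its end, in the units of the state.
- bot.observe(): the state, without advancing time (a new reading comes with each control period).
- bot.grab_frame(name): name is "side" or "top"; returns (picture, depth): 400x640x3 uint8, red, green, blue; 400x640 float32, m along the optical axis (not along the pixel's ray), 0 where there is no reading.
- bot.camera_params(name): a dict with "fovy" (degrees; the focal length in pixels is half the picture's height over the tangent of half this angle, whatever the lens; pixels are square), "cx", "cy" (the principal point, pixels), "dist_coeffs" ([k1, k2, p1, p2, k3] as OpenCV has them; the pictures are not rectified), "R" (3x3) and "t" (3): a world point X has camera coordinates R X + t. Camera axes: x right, y down, z forward; pixel columns grow to the right and rows downward; lengths in m; the calibration is good to about 2 mm. A picture is of the moment at which its call begins. camera_params takes no time and is no camera call.
- bot.job_done(): hands the job in; it is judged then, once.
Trained networks look in the newest picture that a camera, given by its name, has taken for a name from the list of things; names that differ only in an ending like _2 or _b are one class to them, and where a whole thing is asked for, a point or a joint stands for the part that bears it (a point fixed in the world has none). Each returns a list of dicts, best first, with "conf" (0 to 1); they miss things now and then, are a little off and sometimes report something else, mostly with a low value. They report only what shows in the picture. A call takes as long as a camera call. They do not tell look-alikes from the thing itself.
- bot.find_in(camera, thing): "bbox" ([left, top, right, bottom] in pixels, round what is visible of it).
- bot.trace(camera, thing): "mask" (400x640 bool, what is visible of it) and "bbox" ([left, top, right, bottom] in pixels, round what is visible of it).
The state is a dict: "clock": time; "qpos": joint angles; "qd": joint speeds; "joint_efforts": joint torques, N m; "position": TCP position; "tool_rot": TCP orientation; "force": force on the tool from outside, world axes, zero at the start; "moment": the same for the moment, N m; "grip_width": finger opening in m; "finger_force": force on a finger pad.
Only numpy, scipy, OpenCV 4.12 (cv2) and the standard library are available. Lean on these libraries where they do the work, as an engineer would, in place of code of your own. Each camera call takes 0.05 s, during which the arm holds its last target. There are 200 camera calls.

## Task

The filter hatch on top of the projector stands open. With the fingertips, push the flap over and press it down flat on the projector first, then push it along by its raised ridge until its tab is tucked fully under the retaining lip. Do not lift or shove the projector, leave the filter in its bay, leave the other things on the table alone, and finish with the hand clear.

Things in the scene. Friction and masses are not known exactly. Their poses are not given: they have to be found in the camera images.
- projector: Loose white projector, 230 (x) x 300 (y) x 90 mm high, 3.4 kg. Origin: centre of its underside; z up, flat top at z = 90. Lens on the +x face; +x is also the way the hatch folds over and then slides. Hatch centred on y = -55. Under the flap an open filter bay: x -33..13, y -100..-10, 20 deep. Grey hinge rails 14 high at x -65..-17, 56 to 63 mm either side of the hatch's middle.
- hatch (a joint): Hinge of the grey flap, rad: 0 = flat on the projector, 1.57 = upright, more = leaning back to projector -x (stop 2.4). Axis along projector y. Stays where left; turns at 0.035 N m (0.4 N at the free end; push there, so as not to slide it early). 4 mm plate, 104 mm wide to 68 mm from the axis, then a tab 60 mm wide to 88 mm. Flat, its top face is 95.5 mm above the table.
- hatch_slide (a joint): How far the flap with its hinge pin has slid in its rails towards the lip (projector +x), m: 0 = back, 0.024 = end stop, tab fully tucked. About 2.5 N of friction; stays where left. At 0 the flat tab's edge is 5 mm short of the lip, so the flap folds down freely; at the stop it is 19 mm under it. The lip blocks a flap raised more than about 5 mm at its edge.
- hinge_home (a point): Point on the projector: middle of the hinge axis when the slide is at 0 (projector frame x -55, y -55, z 95 mm).
- tab_edge (a point): Middle of the tab's free edge, 88 mm from the hinge axis; moves with the flap.
- ridge (a point): Top middle of the finger ridge on the flap's outer face (the top face when closed): a bar 60 mm long parallel to the hinge, 6 mm thick, 10 mm high, its side nearest the hinge 40 mm from the axis. Between it and the hinge pin (3.5 mm radius, 3 mm above the flap's face) the flap is bare. Moves with the flap; about 105 mm above the table when flat.
- lip_edge (a point): Point on the projector: middle of the lower front edge of the retaining lip (projector frame x 38, y -55, z 103 mm). The lip is an 84 mm wide grey overhang open towards the hinge: its underside slopes down from this edge to z 99 mm at x 45 (lead-in), then runs level to a wall at x 61; its top is at most 106 mm above the table.
- filter: Loose black filter frame, 40 x 80 x 14 mm, lying in the bay below the flap; origin at the centre of its underside.
- lens_cap: Loose black lens cap, 68 mm across and 15 mm high, lying on the projector's top beside the hatch; origin under its centre. To be left alone.
- remote: Black remote control, 45 x 150 x 16 mm, on the table; origin under its centre. To be left alone.
- bowl: Wooden bowl, 150 mm across, 60 mm high; origin under its centre. To be left alone.
- tumbler: White handleless cup, 72 mm across, 95 mm high; origin under its centre. To be left alone.
- screwdriver: Screwdriver lying on the table; to be left alone.
- disc_case: Flat black disc case, 135 x 190 x 14 mm, on the table; origin under its centre. To be left alone.
There are look-alikes about, which are no part of the job. Leave any green or orange look-alike of the filter alone.

How it is judged:
By the outcome, as a careful person would: the job done as asked, in the order asked, and still so for the second after the job is handed in, with the robot touching nothing.
It also fails if it takes over 48 s, if anything falls off the work surface, if the arm or the gripper's body presses on something with over 40 N, if the wrist force passes 120 N, or if a joint passes its speed limit or range.

## Working session

There is one attempt and no reset: what is moved stays moved. The work goes in short steps, Python scripts to look and compute and a tool call to move; the robot and the scene stay as the last step left them, time stands still between calls to the robot, and variables do not carry over. Pictures are saved under pics/ and viewed, at most 10 in all, crops included, and the job is handed in when it is done.

Besides the shell and the picture viewer there is one more tool, called after ">>>" by a JSON object that holds its "method" and its "body", one argument or row to a line. move_arm: Moves the arm, as the interface text tells. Its arguments: {"type":"object","properties":{"series":{"type":"array"},"squeeze":{"type":"number"}},"required":["series"]}

```bash
mkdir -p pics; ls
cat > h.py <<'E'
import numpy as np, cv2
from workcell import bot
def cam(n):
    p=bot.camera_params(n); f=200/np.tan(np.radians(p["fovy"])/2)
    return np.array([[f,0,p["cx"]],[0,f,p["cy"]],[0,0,1]]),np.array(p["dist_coeffs"],float),np.array(p["R"]),np.array(p["t"])
def cloud(n,depth):
    K,d,R,t=cam(n); v,u=np.mgrid[0:400,0:640]
    q=cv2.undistortPoints(np.stack([u,v],-1).reshape(-1,1,2).astype(float),K,d).reshape(400,640,2)
    P=np.concatenate([q,np.ones((400,640,1))],-1)*depth[...,None]
    W=(P-t)@R; W[depth==0]=np.nan
    return W
def proj(n,X):
    K,d,R,t=cam(n); return cv2.projectPoints(np.asarray(X,float).reshape(-1,3),cv2.Rodrigues(R)[0],t,K,d)[0].reshape(-1,2)
E
python3 - <<'E'
from h import *
for n in ["side","top"]:
    im,d=bot.grab_frame(n); cv2.imwrite(f"pics/{n}0.png",im[...,::-1]); np.savez(f"{n}0.npz",im=im,d=d)
    W=cloud(n,d)
    K,dd,R,t=cam(n); print(n,"campos",-R.T@t)
    for th in ["projector","hatch","lens_cap","ridge","lip_edge","filter"]:
        for r in bot.trace(n,th)[:2]:
            m=r["mask"]; print(th,round(r["conf"],2),np.round(r["bbox"]),np.round(np.nanmedian(W[m],0),3),np.round(np.nanmin(W[m],0),3),np.round(np.nanmax(W[m],0),3))
print(bot.observe())
E
```

```text
pics
side campos [0.41902124 1.07385636 0.93053825]
projector 0.65 [250. 140. 353. 238.] [ 0.622 -0.036  0.089] [ 0.459 -0.484 -0.005] [0.854 0.104 0.185]
hatch 0.71 [300. 141. 317. 175.] [ 0.615 -0.163  0.138] [ 0.584 -0.21   0.089] [ 0.653 -0.12   0.185]
hatch 0.68 [351. 132. 374. 158.] [ 0.458 -0.394  0.069] [ 0.423 -0.559  0.   ] [ 0.491 -0.377  0.1  ]
lens_cap 0.6 [290. 194. 309. 210.] [0.619 0.025 0.104] [ 0.586 -0.029  0.089] [0.657 0.052 0.11 ]
ridge 0.72 [301. 142. 321. 175.] [ 0.616 -0.164  0.141] [ 0.584 -0.472  0.003] [ 0.677 -0.121  0.185]
lip_edge 0.73 [251. 140. 352. 237.] [ 0.622 -0.036  0.09 ] [ 0.461 -0.487 -0.004] [0.84  0.104 0.184]
filter 0.76 [378. 205. 396. 225.] [ 0.36  -0.065  0.01 ] [ 0.333 -0.112 -0.002] [ 0.386 -0.025  0.018]
filter 0.47 [265. 149. 286. 162.] [ 0.784 -0.364  0.009] [ 0.714 -0.413 -0.004] [ 0.831 -0.206  0.093]
top campos [ 0.42475901 -0.01939541  1.65566349]
projector 0.83 [287. 112. 406. 227.] [ 0.635 -0.083  0.09 ] [ 0.461 -0.268 -0.002] [0.813 0.101 0.188]
hatch 0.47 [360. 164. 390. 183.] [ 0.616 -0.169  0.146] [ 0.587 -0.205  0.085] [ 
[... 628 characters left out ...]
.094]
{'clock': 0.7, 'qpos': array([ 1.1757935 ,  0.52137029, -0.03633957,  1.59949184,  0.02124479,
        1.02108758, -0.11279854]), 'qd': array([-0.00234459,  0.00020502,  0.0005747 ,  0.00185226,  0.00019028,
        0.00146776, -0.00121626]), 'joint_efforts': array([-1.74748428e-03, -9.26664162e+01,  1.97790273e+00, -3.70203030e+01,
        1.82202057e-02,  2.01915900e-03, -2.73289999e-05]), 'position': array([ 0.19944014, -0.59232837,  0.2313118 ]), 'tool_rot': array([3.14156231e+00, 1.49536616e-05, 3.24818925e-01]), 'force': array([ 0.20934503,  0.1856018 , -0.13541504]), 'moment': array([-0.01015427, -0.01998693,  0.02770331]), 'finger_force': 0.0, 'grip_width': 0.08557748069443986}
```

View pics/side0.png

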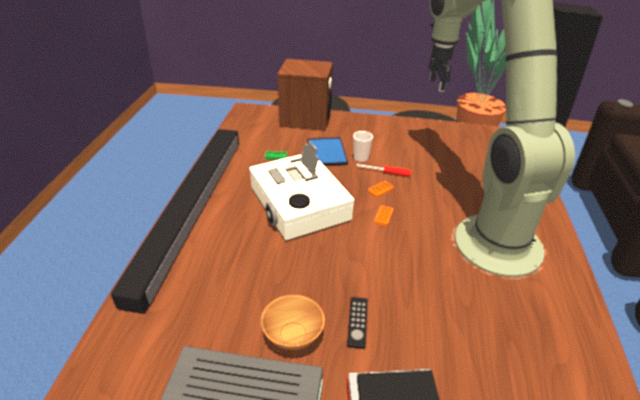

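View pics/top0.png

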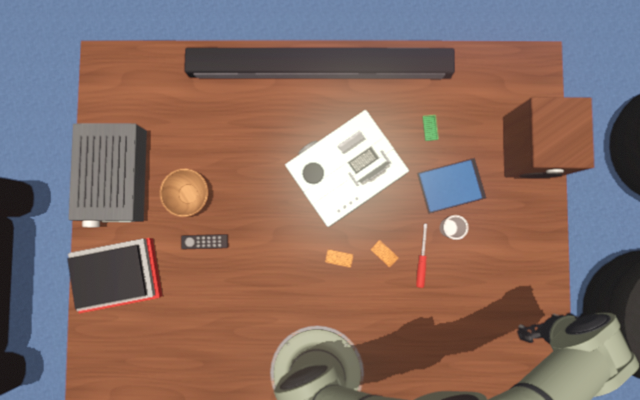

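The side view shows the projector near (300,195), with the flap standing at about (310,158). In the top view the projector is at (347,168), the flap at (375,170), the lip at (350,142) and the lens cap at (313,173). So projector +x points up-left in the top image. Next I'll fit the projector's pose.

Run:
```python
from h import *
from scipy.optimize import minimize
cl={}
for n in ["top","side"]:
    z=np.load(n+"0.npz"); W=cloud(n,z["d"]); im=z["im"].astype(int)
    cl[n]=W
    m=(np.abs(W[...,2]-.09)<.006)&(W[...,0]>.4)&(W[...,0]<.9)&(np.abs(W[...,1]+.08)<.25)&(im.min(-1)>110)
    k,lab,st,_=cv2.connectedComponentsWithStats(m.astype(np.uint8)); i=1+np.argmax(st[1:,4]); m=lab==i
    P=W[m]; r=cv2.minAreaRect((P[:,:2]*1000).astype(np.float32)); print(n,m.sum(),"zmed",np.median(P[:,2]),r)
    K,d,R,t=cam(n); u,v=np.where(m)[::-1]
    # sub-pixel rectangle from rays onto z=.09, hull
    q=cv2.undistortPoints(np.stack([u,v],-1).reshape(-1,1,2).astype(float),K,d).reshape(-1,2)
    D=np.c_[q,np.ones(len(q))]@R; c=-R.T@t; G=c+D*((.09-c[2])/D[:,2])[:,None]
    print(" plane",cv2.minAreaRect((G[:,:2]*1000).astype(np.float32)))
for n in ["top","side"]:
    W=cl[n]; m=(W[...,2]>.112)&(W[...,2]<.3)&(np.abs(W[...,0]-.62)<.1)&(np.abs(W[...,1]+.15)<.12)
    np.save(n+"flap.npy",W[m]); print(n,"flap",m.sum(),np.nanmean(W[m],0),np.nanmax(W[m],0))
z=cv2.imread("pics/top0.png")[100:240,270:430]; y=cv2.imread("pics/side0.png")[125:245,240:380]
a=cv2.resize(z,(560,490),interpolation=3); b=cv2.resize(y,(560,480),interpolation=3)
cv2.imwrite("pics/crop1.png",cv2.resize(np.hstack([a[:480],b]),(800,343)))
```

```text
top 5369 zmed 0.08994430067698017 ((640.2321166992188, -84.48756408691406), (235.29293823242188, 300.67999267578125), 34.89742660522461)
 plane ((639.7962646484375, -84.45587158203125), (234.6953582763672, 300.28948974609375), 34.893104553222656)
side 3160 zmed 0.09047101982309255 ((641.2054443359375, -86.52284240722656), (239.05982971191406, 309.69561767578125), 35.162864685058594)
 plane ((639.7584228515625, -82.8428955078125), (238.26832580566406, 310.72607421875), 34.900779724121094)
top flap 200 [ 0.61485367 -0.1667034   0.15058969] [ 0.65050379 -0.12057236  0.18762929]
side flap 329 [ 0.61618117 -0.16614195  0.1454804 ] [ 0.65328928 -0.12259579  0.18484421]
```

View pics/crop1.png

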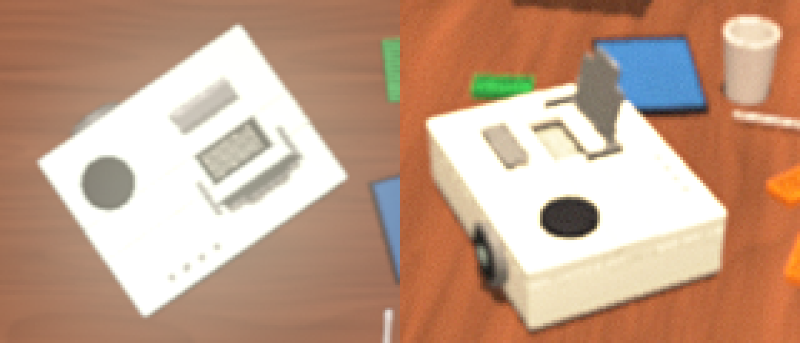

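The crops show the flap upright and leaning slightly back, with the bay and filter open in front of it. The lip is farther along +x, and the lens cap is clear. The projector fits at about (0.640, -0.0845) with a yaw of about 34.9°. I'll check that against the flap and work out the approach.

```bash
cat >> h.py <<'E'
YAW=np.radians(34.9); C=np.array([.640,-.0842])
c_,s_=np.cos(YAW),np.sin(YAW); RP=np.array([[c_,-s_],[s_,c_]])
def toP(W): W=np.asarray(W,float); return np.c_[(W[...,:2]-C)@RP,W[...,2]]*1000
def toW(p): p=np.atleast_2d(np.asarray(p,float))/1000; return np.c_[p[:,:2]@RP.T+C,p[:,2]]
E
python3 - <<'E'
from h import *
for n in ["top","side"]:
    p=toP(np.load(n+"flap.npy")); p=p[np.isfinite(p).all(1)]
    s=p[(abs(p[:,1]+55)<45)]
    for lo,hi in [(112,130),(130,150),(150,170),(170,195)]:
        q=s[(s[:,2]>=lo)&(s[:,2]<hi)]
        if len(q): print(n,lo,len(q),np.median(q,0).round(1),q.min(0).round(),q.max(0).round())
    print("y range",np.percentile(p[:,1],[1,99]))
from scipy.spatial.transform import Rotation as Ro
R=Ro.from_euler("xyz",bot.observe()["tool_rot"]).as_matrix(); P=bot.observe()["position"]
for t in [(-108,-55,205)]:
    print(t,toW([t])[0].round(4),"tool shift cm",(R.T@(toW([t])[0]-P)*100).round(2))
im=np.load("top0.npz")["im"];W=cloud("top",np.load("top0.npz")["d"])
print("lip/rails pix",proj("top",toW([[38,-55,103],[38,-97,103],[38,-13,103],[-55,-55,95],[-41,5,104],[-41,-115,104],[-33,-100,90],[13,-10,90]])).round(1))
E
```

```text
top 112 33 [-59.5 -54.6 121.8] [-62. -97. 113.] [-56. -11. 130.]
top 130 55 [-65.  -54.6 139.4] [-78. -98. 130.] [-61. -10. 150.]
top 150 47 [-69.3 -50.  160.9] [-73. -99. 150.] [-65. -10. 168.]
top 170 43 [-74.6 -55.4 178.6] [-78. -85. 171.] [-70. -25. 188.]
y range [-104.75521825   -2.70009849]
side 112 77 [-60.5 -54.2 120.9] [-66. -99. 112.] [-57. -11. 130.]
side 130 81 [-65.2 -48.3 140.4] [-68. -99. 130.] [-60. -11. 150.]
side 150 84 [-69.8 -55.4 160.2] [ -76. -100.  150.] [-64. -13. 169.]
side 170 42 [-73.6 -54.4 178. ] [-79. -86. 171.] [-71. -23. 185.]
y range [-106.29145777   -4.28685842]
(-108, -55, 205) [ 0.5829 -0.1911  0.205 ] tool shift cm [ 49.14 -25.79   2.63]
lip/rails pix [[353.4 145.4]
 [364.8 137.6]
 [342.1 153.2]
 [370.8 170.8]
 [352.1 177.8]
 [384.7 155.4]
 [378.6 156.8]
 [345.8 161.1]]
```

>>> {"method": "move_arm", "body": {
  "series": [
    [[49.1, -25.8, 2.6], [0, 0, -0.284], 0],
    [[49.1, -25.8, 2.6], [0, 0, -0.284], 0],
    [[49.1, -25.8, 2.6], [0, 0, -0.284], 0],
    [[49.1, -25.8, 2.6], [0, 0, -0.284], 0],
    [[49.1, -25.8, 2.6], [0, 0, -0.284], 0],
    [[49.1, -25.8, 2.6], [0, 0, -0.284], 0],
    [[49.1, -25.8, 2.6], [0, 0, -0.284], 0],
    [[49.1, -25.8, 2.6], [0, 0, -0.284], 0],
    [[49.1, -25.8, 2.6], [0, 0, -0.284], 0],
    [[49.1, -25.8, 2.6], [0, 0, -0.284], 0],
    [[49.1, -25.8, 2.6], [0, 0, -0.284], 0],
    [[49.1, -25.8, 2.6], [0, 0, -0.284], 0],
    [[49.1, -25.8, 2.6], [0, 0, -0.284], 0],
    [[49.1, -25.8, 2.6], [0, 0, -0.284], 0],
    [[49.1, -25.8, 2.6], [0, 0, -0.284], 0],
    [[49.1, -25.8, 2.6], [0, 0, -0.284], 0],
    [[49.1, -25.8, 2.6], [0, 0, -0.284], 0],
    [[49.1, -25.8, 2.6], [0, 0, -0.284], 0],
    [[49.1, -25.8, 2.6], [0, 0, -0.284], 0],
    [[49.1, -25.8, 2.6], [0, 0, -0.284], 0]
  ]
}}

```text
clock: 2.37
position: [0.582, -0.192, 0.2055]
tool_rot: [3.141, 0.0, 0.608]
force: [-0.6, -0.4, -1.3]
grip_width: -0.0002
finger_force: 0.0
```

>>> {"method": "move_arm", "body": {
  "series": [
    [[0, 0, 2.0], [0, 0, 0], 0],
    [[0, 0, 3.7], [0, 0, 0], 0],
    [[1.0, 0, 3.7], [0, 0, 0], 0],
    [[1.8, 0, 3.7], [0, 0, 0], 0],
    [[2.4, 0, 3.8], [0, 0, 0], 0],
    [[3.0, 0, 3.9], [0, 0, 0], 0],
    [[3.6, 0, 4.0], [0, 0, 0], 0],
    [[4.2, 0, 4.0], [0, 0, 0], 0],
    [[4.9, 0, 3.9], [0, 0, 0], 0],
    [[5.5, 0, 3.8], [0, 0, 0], 0],
    [[6.1, 0, 3.8], [0, 0, 0], 0],
    [[6.8, 0, 4.0], [0, 0, 0], 0],
    [[7.4, 0, 4.2], [0, 0, 0], 0],
    [[8.0, 0, 4.5], [0, 0, 0], 0],
    [[8.5, 0, 4.9], [0, 0, 0], 0],
    [[9.0, 0, 5.3], [0, 0, 0], 0],
    [[9.5, 0, 5.7], [0, 0, 0], 0],
    [[9.5, 0, 5.7], [0, 0, 0], 0]
  ]
}}

```text
clock: 3.87
position: [0.6606, -0.1358, 0.1471]
tool_rot: [-3.14, 0.0, 0.61]
force: [-0.3, 0.9, -0.5]
grip_width: -0.0003
finger_force: 0.0
```

```bash
cat > look.py <<'E'
import sys; from h import *
o=bot.observe(); print(o["clock"],"tcp local",toP(o["position"][None]).round(1),"F",o["force"].round(2)); v=sys.argv[1]
ims=[]
for n in ["top","side"]:
    im,d=bot.grab_frame(n); p=toP(cloud(n,d).reshape(-1,3)).reshape(400,640,3); np.savez(n+v+".npz",im=im,d=d,p=p)
    ims.append(cv2.resize(im[100:240,250:410,::-1] if n=="side" else im[100:240,290:450,::-1],(400,350),interpolation=3))
    for y0,y1 in [(-85,-72),(-38,-25)]:
        for x in range(-55,60,8):
            m=(abs(p[...,0]-x)<4)&(p[...,1]>y0)&(p[...,1]<y1)&(p[...,2]>60)&(p[...,2]<200)
            if m.sum(): print(n[0],y0,x,m.sum(),p[m][:,2].round().astype(int)[:8])
cv2.imwrite(f"pics/l{v}.png",np.hstack(ims))
E
python3 look.py 1
```

```text
3.8667 tcp local [[-12.6 -54.1 147.1]] F [-0.29  0.93 -0.5 ]
t -38 17 3 [96 89 85]
t -38 25 8 [ 91  89  87  91  91  89 101  82]
t -38 33 8 [92 98 94 86 89 91 88 93]
t -38 41 11 [108 107 100  99 100 102 105 107]
t -38 49 11 [101 104 103 107 103 104 100  97]
t -38 57 11 [105 105  98 100 102 105 103 107]
s -85 -55 1 [100]
s -85 -39 6 [90 86 91 80 85 85]
s -85 -31 6 [83 87 81 83 83 75]
s -85 -23 10 [128 128 127  81  82  77  82  77]
s -85 -15 6 [80 80 82 81 75 77]
s -85 -7 5 [81 79 78 77 75]
s -85 1 4 [199 149  85  81]
s -85 9 6 [158 157 157  89  85  86]
s -85 17 5 [90 88 88 90 88]
s -85 25 4 [91 89 91 88]
s -85 33 2 [104 104]
s -85 41 3 [107 104 106]
s -85 49 4 [105 102 106 103]
s -85 57 4 [105 104 102 107]
s -38 -55 5 [101 103  99 101 101]
s -38 -47 6 [93 95 89 88 92 91]
s -38 -39 8 [113 113  89  91  90  83  86  79]
s -38 -31 15 [131 132 132 130 134 127 125 118]
s -38 -23 10 [132 130 134 129 131 127  79  77]
s -38 -15 11 [176 137 140 139 135  82  81  79]
s -38 -7 6 [146 141  83  80  79  76]
s -38 1 10 [198 198 152 153 149 148  83  83]
s -38 9 6 [157 156 152  92  87  85]
s -38 17 6 [92 94 88 93 93 89]
s -38 25 2 [91 92]
s -38 33 4 [108  92  89  88]
s -38 41 10 [106 100 105 106 100 105 101  92]
s -38 49 6 [107 106 101 104 102  89]
s -38 57 6 [105 101 105 104 103 104]
```

View pics/l1.png

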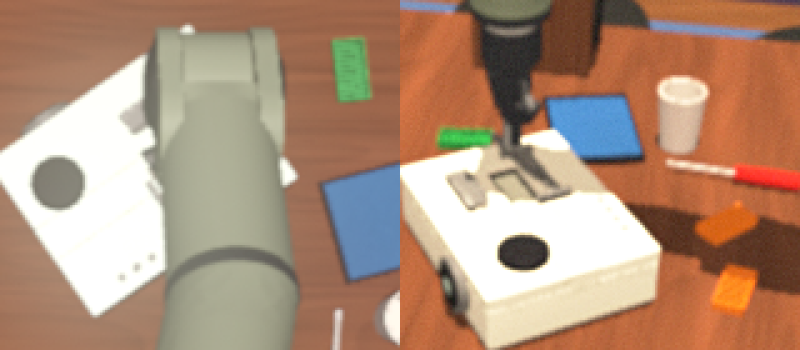

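The top view is blocked by the arm, but the side view shows the flap about half folded at (520,160), with the fingertip on its outer face. The projector hasn't moved. I'll keep folding it flat.

>>> {"method": "move_arm", "body": {
  "series": [
    [[0.45, 0, 0.5], [0, 0, 0], 0],
    [[0.85, 0, 1.0], [0, 0, 0], 0],
    [[1.2, 0, 1.55], [0, 0, 0], 0],
    [[1.5, 0, 2.1], [0, 0, 0], 0],
    [[1.75, 0, 2.7], [0, 0, 0], 0],
    [[1.95, 0, 3.3], [0, 0, 0], 0],
    [[2.05, 0, 3.8], [0, 0, 0], 0],
    [[2.15, 0, 4.2], [0, 0, 0], 0],
    [[2.2, 0, 4.6], [0, 0, 0], 0],
    [[2.2, 0, 4.9], [0, 0, 0], 0],
    [[2.2, 0, 5.1], [0, 0, 0], 0],
    [[2.2, 0, 5.2], [0, 0, 0], 0],
    [[2.2, 0, 5.25], [0, 0, 0], 0],
    [[2.2, 0, 5.25], [0, 0, 0], 0]
  ]
}}

```text
clock: 5.13
position: [0.6784, -0.1243, 0.0959]
tool_rot: [3.142, -0.0, 0.609]
force: [-0.2, 0.6, 0.7]
grip_width: 0.0003
finger_force: 0.0
```

>>> {"method": "move_arm", "body": {
  "series": [
    [[0, 0, 0.05], [0, 0, 0], 0],
    [[0, 0, 0.1], [0, 0, 0], 0],
    [[0, 0, 0.15], [0, 0, 0], 0],
    [[0, 0, 0.15], [0, 0, 0], 0]
  ]
}}

```text
clock: 5.47
position: [0.6786, -0.1244, 0.0946]
tool_rot: [3.141, -0.0, 0.609]
force: [-1.1, -0.3, 5.7]
grip_width: 0.0004
finger_force: 2.8
```

>>> {"method": "move_arm", "body": {
  "series": [
    [[0, 0, -0.5], [0, 0, 0], 0],
    [[0, 0, -1.5], [0, 0, 0], 0],
    [[0, 0, -3.0], [0, 0, 0], 0],
    [[-2.0, 0, -3.0], [0, 0, 0], 0],
    [[-4.2, 0, -3.0], [0, 0, 0], 0],
    [[-4.2, 0, -3.0], [0, 0, 0], 0],
    [[-4.2, 0, -3.0], [0, 0, 0], 0]
  ]
}}

```text
clock: 6.05
position: [0.6437, -0.1493, 0.1254]
tool_rot: [3.141, -0.0, 0.607]
force: [0.4, 0.7, 0.2]
grip_width: 0.0002
finger_force: 0.0
```

```bash
python3 look.py 2 | grep -v "^t"
```

```text
6.05 tcp local [[-34.2 -55.5 125.4]] F [0.36 0.67 0.21]
s -85 -55 7 [102 100  97 102  95  99  90]
s -85 -47 6 [99 96 98 95 92 96]
s -85 -39 4 [ 96  97 100  96]
s -85 -31 5 [99 99 98 98 97]
s -85 -23 9 [179 184 175 177 176 167  98  96]
s -85 -15 11 [186 107 105 105 101 106  98 100]
s -85 -7 5 [107  93  97  95  94]
s -85 1 6 [ 99  97  98 100  95  98]
s -85 9 6 [96 96 97 96 98 95]
s -85 17 4 [97 96 94 99]
s -85 25 7 [98 97 96 98 97 95 94]
s -85 33 1 [103]
s -85 41 6 [107 107 103 106 105 102]
s -85 49 5 [105 107 103 103  99]
s -85 57 7 [104 102 105 105 103 101  99]
s -38 -55 7 [98 99 93 97 99 96 96]
s -38 -47 8 [100  95  97  97  96  95  94  94]
s -38 -39 7 [176 174  93  94  97  93  96]
s -38 -31 10 [198 194 175 174 158 151  96  97]
s -38 -23 12 [183 186 179 181 178 180 177  96]
s -38 -15 12 [105 104 106 101 107 107  99 103]
s -38 -7 7 [98 97 94 95 95 97 94]
s -38 1 5 [98 94 96 98 94]
s -38 9 7 [99 96 98 95 94 83 84]
s -38 17 8 [97 96 95 94 97 94 91 91]
s -38 25 9 [ 98 100  97  99  97  93  95  88]
s -38 33 4 [108  90  89  90]
s -38 41 8 [105 104 109 103 103 105 101  91]
s -38 49 7 [106 105 104 103 105  91  89]
s -38 57 5 [106 102 103 104 104]
```

View pics/l2.png

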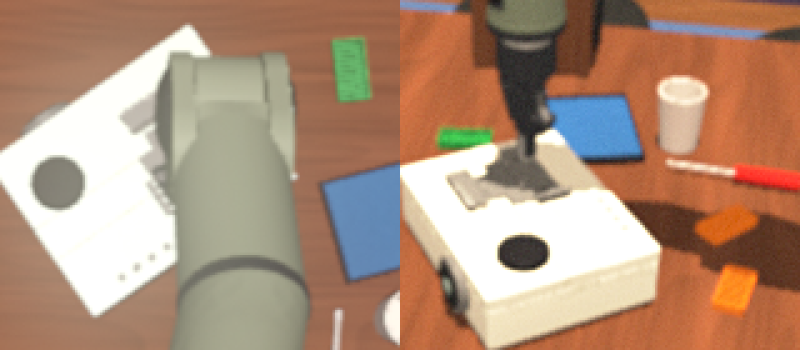

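The side view shows the flap lying flat, with the ridge at about (525,165) and the lip at (465,190). Depth gives about 96 mm over the whole flap and the ridge at x -15, so it is flat and hasn't slid. Now I'll lower the fingertip behind the ridge and push.

>>> {"method": "move_arm", "body": {
  "series": [
    [[0, 0, 1.0], [0, 0, 0], 0],
    [[0, 0, 2.0], [0, 0, 0], 0],
    [[0, 0, 2.4], [0, 0, 0], 0],
    [[0, 0, 2.6], [0, 0, 0], 0],
    [[0, 0, 2.6], [0, 0, 0], 0],
    [[0.2, 0, 2.6], [0, 0, 0], 0],
    [[0.4, 0, 2.6], [0, 0, 0], 0],
    [[0.6, 0, 2.6], [0, 0, 0], 0],
    [[0.8, 0, 2.6], [0, 0, 0], 0],
    [[1.0, 0, 2.6], [0, 0, 0], 0],
    [[1.2, 0, 2.6], [0, 0, 0], 0],
    [[1.4, 0, 2.6], [0, 0, 0], 0],
    [[1.6, 0, 2.6], [0, 0, 0], 0],
    [[1.8, 0, 2.6], [0, 0, 0], 0],
    [[2.0, 0, 2.6], [0, 0, 0], 0],
    [[2.0, 0, 2.6], [0, 0, 0], 0]
  ]
}}

```text
clock: 7.48
position: [0.6608, -0.1365, 0.0983]
tool_rot: [3.142, -0.0, 0.609]
force: [0.1, 0.3, -0.5]
grip_width: -0.0002
finger_force: 0.0
```

```bash
cat > st.py <<'E'
from h import *
o=bot.observe(); print(toP(o["position"][None]).round(1), "Fx local",(o["force"][:2]@RP).round(2),o["force"][2].round(2))
E
python3 st.py
```

```text
[[-12.9 -54.8  98.3]] Fx local [0.24 0.17] -0.45
```

```bash
python3 look.py 3 | grep -E "^s.* (-55|-47|-39|-31|-23|-15|-7|1|9|17|25) "
```

```text
s -85 -55 4 [92 90 90 91]
s -85 -47 2 [93 92]
s -85 -39 5 [101 100 103  95  98]
s -85 -7 2 [152  97]
s -85 1 12 [162 158 153 146 151 106 109 103]
s -85 9 5 [ 99  96  97 100  95]
s -85 17 5 [97 98 96 96 95]
s -85 25 5 [97 97 94 97 98]
s -38 -55 3 [92 91 92]
s -38 -47 2 [99 91]
s -38 -39 6 [100  99  99 100  96  93]
s -38 -31 6 [97 97 99 96 95 96]
s -38 -23 8 [151 146 101  97  97  97  95  96]
s -38 -15 8 [181 130  97  93  95  96  92  95]
s -38 -7 11 [187 183 182 182 178 179 121  95]
s -38 1 32 [198 199 196 194 194 193 192 197]
s -38 9 7 [198  98  97  95  95  94  95]
s -38 17 5 [97 97 99 96 95]
s -38 25 7 [96 96 97 95 94 95 90]
s -38 49 9 [108 104 106 104 106 101  90  88]
```

View pics/l3.png

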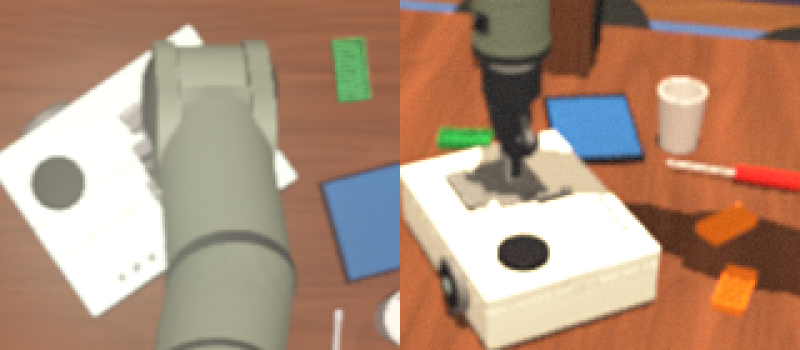

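The flap has slid about 14 mm: the pin is near x -40 and the ridge near x +1, at about (517,170) in the side view. It is still flat. I'll keep pushing slowly to the stop.

>>> {"method": "move_arm", "body": {
  "series": [
    [[0.2, 0, 0], [0, 0, 0], 0],
    [[0.4, 0, 0], [0, 0, 0], 0],
    [[0.6, 0, 0], [0, 0, 0], 0],
    [[0.7, 0, 0], [0, 0, 0], 0],
    [[0.8, 0, 0], [0, 0, 0], 0],
    [[0.9, 0, 0], [0, 0, 0], 0],
    [[0.9, 0, 0], [0, 0, 0], 0]
  ]
}}

```text
clock: 8.17
position: [0.6667, -0.1325, 0.0979]
tool_rot: [-3.141, 0.003, 0.608]
force: [-8.7, -4.1, 2.6]
grip_width: 0.0004
finger_force: 4.7
```

```bash
python3 st.py
```

```text
[[ -5.7 -54.8  97.9]] Fx local [-9.51  1.61] 2.62
```

>>> {"method": "move_arm", "body": {
  "series": [
    [[-0.4, 0, 0], [0, 0, 0], 0],
    [[-0.8, 0, 0], [0, 0, 0], 0],
    [[-0.8, 0, -1.5], [0, 0, 0], 0],
    [[-0.8, 0, -4], [0, 0, 0], 0],
    [[-3, 1, -7], [0, 0, 0], 0],
    [[-6, 3, -10], [0, 0, 0], 0],
    [[-25, 15, -12], [0, 0, 0], 0],
    [[-25, 15, -12], [0, 0, 0], 0],
    [[-25, 15, -12], [0, 0, 0], 0],
    [[-25, 15, -12], [0, 0, 0], 0],
    [[-25, 15, -12], [0, 0, 0], 0],
    [[-25, 15, -12], [0, 0, 0], 0],
    [[-25, 15, -12], [0, 0, 0], 0],
    [[-25, 15, -12], [0, 0, 0], 0],
    [[-25, 15, -12], [0, 0, 0], 0]
  ]
}}

```text
clock: 9.42
position: [0.549, -0.3968, 0.2183]
tool_rot: [-3.141, -0.001, 0.61]
force: [-0.6, 1.2, -0.3]
grip_width: 0.0002
finger_force: 0.0
```

```bash
python3 st.py
python3 - <<'E'
from h import *
ims=[]
for n in ["top","side"]:
    fr=[bot.grab_frame(n) for _ in range(4)]
    im=np.mean([f[0] for f in fr],0).astype(np.uint8)
    p=np.mean([toP(cloud(n,f[1]).reshape(-1,3)).reshape(400,640,3) for f in fr],0); np.savez(n+"4.npz",im=im,p=p)
    K,d,R,t=cam(n)
    # rectified top-down views in projector frame at z=.096 (2 px/mm), before & after
    for a in (np.load(n+"0.npz")["im"],im):
        xs,ys=np.meshgrid(np.arange(-90,80,.5),np.arange(20,-130,-.5))
        uv=proj(n,toW(np.c_[xs.ravel(),ys.ravel(),np.full(xs.size,96.)])).astype(np.float32).reshape(*xs.shape,2)
        ims.append(cv2.remap(a,uv[...,0],uv[...,1],cv2.INTER_CUBIC)[...,::-1])
    m=(p[...,2]>80)&(p[...,2]<97)&(im.min(-1)>110)&(abs(p[...,0])<150)&(abs(p[...,1])<200)
    k,lab,st,_=cv2.connectedComponentsWithStats(m.astype(np.uint8)); mm=lab==1+np.argmax(st[1:,4])
    print(n,"rect now",cv2.minAreaRect(p[mm][:,:2].astype(np.float32)))
    q=p[(abs(p[...,1]+55)<24)]; 
    for x in range(-60,66,5):
        g=q[(abs(q[:,0]-x)<2.5)&(q[:,2]<130)&(q[:,2]>60)][:,2]
        if len(g): print((x,round(float(np.median(g)),1),round(float(g.max()),1)),end=" ")
    print()
cv2.imwrite("pics/rect4.png",np.vstack([np.hstack(ims[:2]),np.hstack(ims[2:])])[:600])
E
```

```text
[[-253.5 -204.3  218.3]] Fx local [0.21 1.28] -0.28
top rect now ((3.369720458984375, -0.2533111572265625), (241.8430938720703, 300.43707275390625), 0.0022598884534090757)
(-60, 90.7, 94.6) (-55, 89.7, 94.8) (-50, 89.9, 94.7) (-45, 90.3, 92.5) (-40, 90.2, 92.5) (-35, 97.1, 103.8) (-30, 96.5, 100.7) (-25, 95.6, 98.3) (-20, 96.4, 99.1) (-15, 94.5, 97.4) (-10, 95.9, 100.2) (-5, 95.7, 100.1) (0, 95.8, 98.2) (5, 96.5, 109.8) (10, 105.8, 108.8) (15, 94.9, 98.7) (20, 95.5, 98.6) (25, 95.4, 97.9) (30, 95.6, 98.4) (35, 96.7, 108.8) (40, 104.3, 108.2) (45, 102.8, 106.3) (50, 103.3, 107.1) (55, 103.7, 105.9) (60, 103.5, 105.9) (65, 103.2, 107.3) 
side rect now ((1.8081207275390625, -1.8941192626953125), (305.1553649902344, 242.61801147460938), 89.82603454589844)
(-60, 90.4, 92.2) (-55, 91.2, 92.5) (-50, 90.9, 92.2) (-45, 90.1, 92.5) (-40, 91.0, 91.0) (-35, 98.9, 99.9) (-30, 96.4, 100.1) (-25, 96.6, 97.7) (-20, 96.2, 97.4) (-15, 96.5, 97.7) (-10, 96.3, 97.1) (-5, 96.1, 97.8) (0, 96.1, 96.3) (5, 106.2, 106.9) (10, 103.9, 107.1) (15, 96.6, 98.1) (20, 96.6, 98.2) (25, 96.5, 98.2) (30, 96.2, 97.8) (35, 105.4, 106.2) (40, 104.3, 107.2) (45, 103.8, 104.9) (50, 104.0, 105.3) (55, 104.3, 105.3) (60, 103.6, 106.2) (65, 102.5, 105.8)
```

View pics/rect4.png

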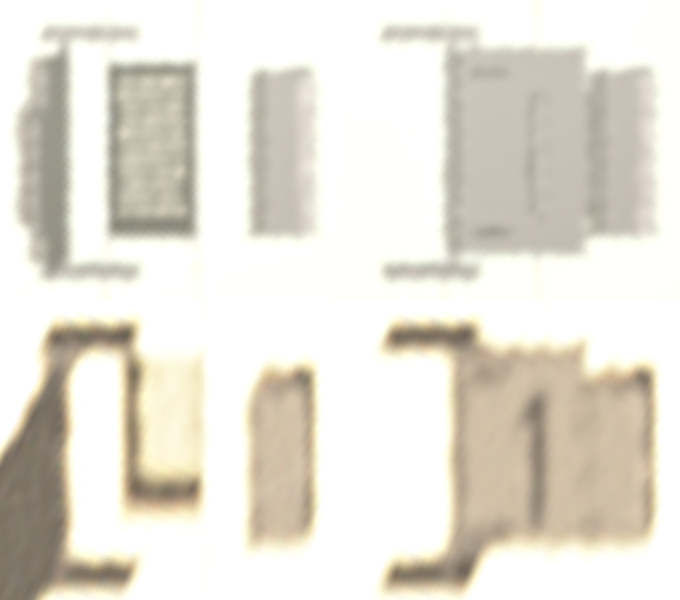

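In both views the flap lies flat at about 96 mm, with its wide edge right up against the lip (x ≈ 583–590 px in the rectified top view). The rails are at the same pixels as before, so the projector hasn't moved. The push force rose to 9.5 N where the 24 mm end stop was predicted, so the tab is fully in. I'm handing in the job.

```bash
python3 -c "
from workcell import bot
print(bot.job_done())"
```

```text
the job is handed in; nothing more can be done
None
```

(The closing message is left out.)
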